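# Turn the leaf of the bake-chart stand

## Task

Turn the bake chart on the bench to its next page: get a fingertip under the free edge of the stiff leaf, push it up and over its spine, and press it down until it lies flat on the other side of the stand. Only push it with the fingers - do not pinch the leaf, fling it or lean hard on it - then move clear. Leave the shaker, scraper and timer where they are.

Things in the scene. Friction and masses are not known exactly. Their poses are not given: they have to be found in the camera images.
- stand: The bake-chart stand, fixed to the bench: a plain metal block, 140 mm along the spine, 190 mm across it and 58 mm high with a dark spine rod across the middle of its top. Origin at the centre of its underside, on the bench. Its x axis runs along the spine; the leaf starts on its +y side and must end on its -y side; z up. Its yaw is between -0.5 and 0.48 rad.
- spine (a point): The hinge line at its middle: 64 mm above the bench, on the stand's x axis. Axes as the stand's.
- leaf (a joint): Angle of the leaf about the spine: 0 = flat on the stand's +y side, 1.57 = upright, 3.14 = flat on the -y side (end stop). It starts between 0 and 0.35. The hinge is stiff (about 0.2 N m of friction), so the leaf stays at whatever angle it is left and must be pressed all the way; raising it from beneath its edge takes about 2 to 3 N.
- leaf_edge (a point): Middle of the leaf's free edge, at mid-thickness, 140 mm from the hinge line. Axes turn with the leaf: x along the spine, y from the spine out to the free edge, z out of the side that is uppermost at the start. The free edge overhangs the metal block by 45 mm on either side of the stand, with free space beneath down to the bench, so a tilted finger can go under it.
- leaf_board (a point): Centre of the leaf's rigid grey plastic board: 140 mm along the spine, from 8 to 140 mm out from it, 4 mm thick (2 mm either side of the hinge plane); the leaf weighs about 0.14 kg. Axes as leaf_edge.
- leaf_card (a point): Centre of the printed card, with pictures of loaves, fixed on the leaf's first side (uppermost at the start): 116 mm along the spine x 104 mm, 2 mm thick, set in 12 mm or more from the board's edges. Axes as leaf_edge.
- shaker: Bystander: upright white jar with a metal cap, 54 mm across and 110 mm high, standing past the spine's +x end. Origin at the centre of its underside.
- scraper: Bystander: dough scraper standing on its wooden handle, steel blade up, 110 x 24 mm and 83 mm high, past the spine's +x end. Origin at the centre of its underside, x along the blade.
- timer: Bystander: white round kitchen timer with a knob, 66 mm across and 65 mm high, about 180 to 210 mm from the spine on the side where the leaf must end, beyond the stand's -x corner. Origin at the centre of its underside.

How it is judged:
By the outcome, as a careful person would: the job done as asked, in the order asked, and still so for the second after the job is handed in, with the robot touching nothing.
It also fails if it takes over 42 s, if anything falls off the work surface, if the arm or the gripper's body presses on something with over 40 N, if the wrist force passes 120 N, or if a joint passes its speed limit or range.

## Robot

A 6-joint arm with a two-finger parallel gripper is mounted at the origin on the work surface. World frame = base frame: x ahead of the robot, y to its left, z up, the work surface at z = 0. Lengths are in m, angles in degrees, forces in N, time in s.
With the tool pointing down it reaches from about 0.275 to 0.75 m from the base axis. Payload 10.2 kg.
Tool frame: the origin (TCP) lies at the centre of the arm's flange, where the gripper is bolted on; the fingertips stand 166 mm ahead of it and the grasp point (between the pads) lies 147 mm ahead of it; z points along the fingers, y is the line along which they close (so a half turn about z gives the same grasp; the last joint's range is limited). The gripper opens to 88 mm and grips with 3 to 60 N. Pads are 18 mm wide; open, the fingers measure 123 mm over their backs; the gripper's body (75 mm by 187 mm) begins 45 mm behind the grasp point.
Start: joints at [-76.685, 17.928, 85.812, -0, 76.261, -12.8], TCP at [0.231, -0.471, 0.405] pointing down, gripper open.
Joint ranges: [-168.41, 168.41], [-55.51, 124.54], [10.69, 146.95], [-70.63, 250.63], [1, 178], [-165.06, 165.06]. Speed limits (degrees/s): [136.94, 136.94, 172.46, 180, 180, 180].

## Interface

Orientations are given as [roll, pitch, yaw] about the fixed x, y, z axes, in that order (R = Rz(yaw) Ry(pitch) Rx(roll)).
In Python, from station import bot gives the robot as it stands. The module is installed in compiled form; this text tells all that it offers.
- The arm moves only by the tool servo_tool, never from a script. Its argument "targets" is a list of rows, each a list of 2 entries, a list of its own where there are three numbers: the shift along the tool's x, y, z as a fraction of full scale, then the turn, a rotation vector about the tool's x, y, z as a fraction of full scale. In form: [[[tx, ty, tz], [rx, ry, rz]], ...]. A call has 1 to 10 rows; each row shifts and turns the commanded pose from where the row before left it, along the tool's axes as they then stand; what a row does not reach is not made up. Full scale, the value 1, is 200 mm for a shift and 60 degrees for a turn. A row lasts 1/12 s, in which the tool goes at most 41.7 mm and 7.16 degrees, less where a joint would pass 70% of its speed; a pose out of reach is approached as far as the arm can. A call with a number of a shift or a turn outside -1 to 1 is refused whole. A call with a gripper value outside its range is refused whole. "grip" is the gripper command: -1 is shut, 1 is fully open, values between are in proportion, set as the call begins (left out, the last holds). The fingers move at their own pace and stop on an object; "grip_force" is the grip in N (left out, the last holds). Time passes only in rows, so rows that do not move let the fingers close. It gives the time, the measured TCP pose, the force, the opening and the grip force at its end, in the units of the state.
- bot.observe(): the state, without advancing time (a new reading comes with each control period).
- bot.snapshot(name): name is "scene" or "top"; returns the picture (420x560x3 uint8, red, green, blue); there is no depth.
- bot.camera_info(name): a dict with "intrinsics" (3x3 intrinsics, pixels), "rvec" (rotation vector, rad) and "tvec" (3), from world to camera coordinates, as OpenCV has them. Camera axes: x right, y down, z forward; pixel columns grow to the right and rows downward; lengths in m; the calibration is good to about 2 mm. A picture is of the moment at which its call begins. camera_info takes no time and is no camera call.
- bot.finish_job(): hands the job in; it is judged then, once.
The state is a dict: "clock": time; "joint_pos": joint angles; "joint_velocities": joint speeds; "joint_torque": joint torques, N m; "position": TCP position; "tcp_rot": TCP orientation; "contact_force": force on the tool from outside, world axes, zero at the start; "wrist_torque": the same for the moment, N m; "gripper_width": finger opening in m; "finger_force": force on a finger pad.
Only numpy, scipy, OpenCV 4.12 (cv2) and the standard library are available. Lean on these libraries where they do the work, as an engineer would, in place of code of your own. Each camera call takes 0.05 s, during which the arm holds its last target. There are 200 camera calls.

## Working session

There is one attempt and no reset: what is moved stays moved. The work goes in short steps, Python scripts to look and compute and a tool call to move; the robot and the scene stay as the last step left them, time stands still between calls to the robot, and variables do not carry over. Pictures are saved under pics/ and viewed, at most 10 in all, crops included, and the job is handed in when it is done.

Besides the shell and the picture viewer there is one more tool, called after ">>>" by a JSON object that holds its "fn" and its "kwargs". servo_tool: Moves the arm, as the interface text tells. Shift numbers are shares of 200 mm and turn numbers shares of 60 degrees, none past 1 either way. Its arguments: {"type":"object","properties":{"targets":{"type":"array"},"grip":{"type":"number"},"grip_force":{"type":"number"}},"required":["targets"]}

```bash
mkdir -p pics; python3 - <<'E'
from station import bot
import cv2,numpy as np
a=bot.snapshot("scene");b=bot.snapshot("top")
np.save('a.npy',a);np.save('b.npy',b)
cv2.imwrite('pics/s1.png',a[:,:,::-1]);cv2.imwrite('pics/t1.png',b[:,:,::-1])
for n in("scene","top"):
    c=bot.camera_info(n);R=cv2.Rodrigues(np.array(c['rvec'],float))[0];print(n,c['intrinsics'],-R.T@np.array(c['tvec']).ravel(),R[2])
print(bot.observe())
E
```

```text
scene [[476.08895363   0.         276.35553467]
 [  0.         476.08895363 212.01613854]
 [  0.           0.           1.        ]] [1.13644016 0.41833593 0.62730414] [-0.63793465 -0.47950746 -0.60258773]
top [[437.18689374   0.         277.20748639]
 [  0.         437.18689374 204.45822831]
 [  0.           0.           1.        ]] [ 0.48667829 -0.0658492   0.87015378] [ 0.06993664  0.02780642 -0.99716381]
{'clock': 0.1, 'joint_pos': array([-7.66845439e+01,  1.79556860e+01,  8.58469518e+01,  1.23681249e-03,
        7.62606138e+01, -1.27998766e+01]), 'joint_velocities': array([-0.14099537, -0.12283368, -0.04035139, -0.08773176,  0.10080248,
       -0.00287934]), 'joint_torque': array([ 1.83872304e-03, -4.02810109e+01, -2.52647495e+01,  6.95781154e-02,
        3.42383247e-02, -5.98140809e-05]), 'position': array([ 0.23107919, -0.47138318,  0.4042409 ]), 'tcp_rot': array([-1.79938586e+02, -1.51844062e-02,  2.61150301e+01]), 'contact_force': array([ 0.15768814, -0.12046316,  0.05873394]), 'wrist_torque': array([-0.03878047,  0.02453824,  0.02153767]), 'finger_force': 0.0, 'gripper_width': 0.08830053215796893}
```

View pics/s1.png

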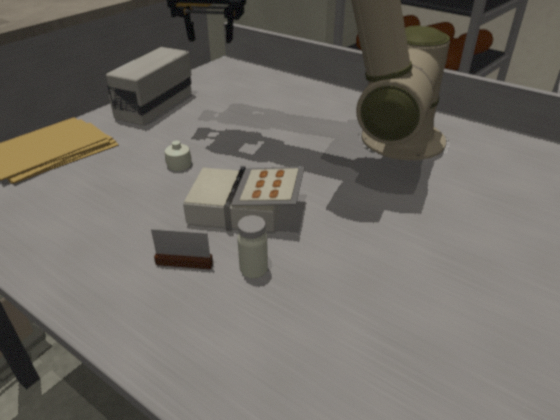

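View pics/t1.png

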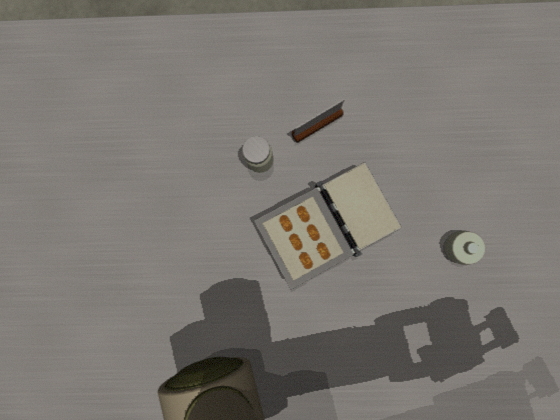

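The scene view shows the leaf (card at 270,185) with the spine at about x=238, the shaker at (252,248), the scraper at (183,250) and the timer at (178,157). In the top view the spine runs from (318,186) to (356,253). The leaf's free edge runs from (252,217) to (293,288), and the timer is at (467,248). I'll enlarge both views.

```bash
python3 - <<'E'
import cv2,numpy as np
a=np.load('a.npy');b=np.load('b.npy')
A=cv2.resize(a[155:245,175:315],None,fx=4,fy=4,interpolation=2)
B=cv2.resize(b[155:300,240:410],None,fx=4,fy=4,interpolation=2)
cv2.imwrite('pics/s2.png',cv2.convertScaleAbs(A[:,:,::-1],alpha=1.5));cv2.imwrite('pics/t2.png',cv2.convertScaleAbs(B[:,:,::-1],alpha=1.5))
E
```

```text
(no output)
```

View pics/s2.png

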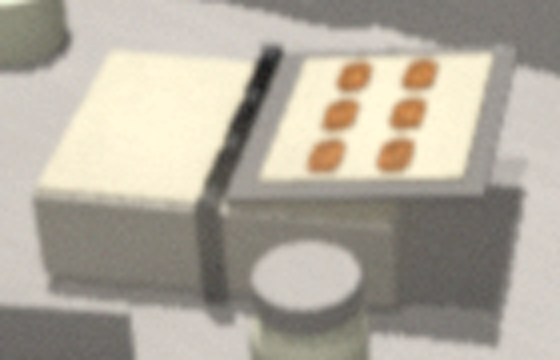

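View pics/t2.png

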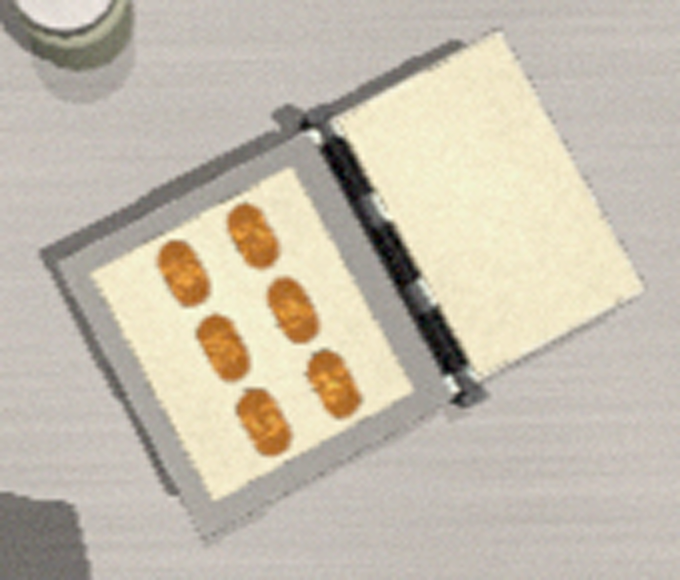

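The enlarged top view shows leaf corners at crop (58,256) and (207,543), spine ends at (325,128) and (462,388), and stand corners at (500,30) and (643,290). The scene crop has leaf corners at (515,47) and (488,192).

```bash
cat > h.py <<'E'
from station import bot
import cv2,numpy as np
def ray(n,p):
    c=bot.camera_info(n);R=cv2.Rodrigues(np.array(c['rvec'],float))[0]
    o=-R.T@np.array(c['tvec'],float).ravel();d=R.T@np.linalg.inv(np.array(c['intrinsics']))@[p[0],p[1],1];return o,d/np.linalg.norm(d)
def plane(n,p,z):
    o,d=ray(n,p);return o+d*(z-o[2])/d[2]
def tri(p,q):
    o,d=ray("top",p);u,e=ray("scene",q);s=np.linalg.lstsq(np.c_[d,-e],u-o,rcond=None)[0]
    A,B=o+s[0]*d,u+s[1]*e;return (A+B)/2,np.linalg.norm(A-B)
E
python3 - <<'E'
from h import *
np.set_printoptions(precision=4,suppress=True)
T=lambda x,y:(x/4+240-.375,y/4+155-.375)
S=lambda x,y:(x/4+175-.375,y/4+155-.375)
s1=plane("top",T(325,128),.066);s2=plane("top",T(462,388),.066)
c1=plane("top",T(500,30),.058);c2=plane("top",T(643,290),.058)
print(s1,s2,c1,c2)
for u in(s1-s2,c1-c2):print(np.hypot(*u[:2]),np.arctan2(u[1],u[0]))
yaw=np.arctan2(*(c1-c2)[[1,0]]);x=np.array([np.cos(yaw),np.sin(yaw),0]);y=np.array([-x[1],x[0],0])
m=(c1+c2)/2+.095*y;m2=(s1+s2)/2;print('centre',m,m2)
for t,s in(((58,256),(488,192)),((207,543),(515,47))):
    P,g=tri(T(*t),S(*s));r=P-m;print('leaf corner',P,g,'local',r@x,r@y,P[2]-.064)
for n,p,z in(("shaker",(257,148),.11),("timer",(467,248),.03),("scr1",(343,102),.083),("scr2",(289,133),.083)):
    P=plane("top",p,z);print(n,P,(P-m)@x,(P-m)@y)
E
```

```text
[ 0.5742 -0.1247  0.066 ] [ 0.4538 -0.1836  0.066 ] [ 0.6191 -0.2078  0.058 ] [ 0.4967 -0.2691  0.058 ]
0.13409897519280137 0.45511418588605856
0.13686262035566366 0.4643745941293887
centre [ 0.5153 -0.1536  0.058 ] [ 0.514  -0.1541  0.066 ]
leaf corner [ 0.5162 -0.0006  0.0852] 0.0032833262368818436 local 0.06926913071396924 0.13642616684402148 0.02116647333698396
leaf corner [ 0.3885 -0.0671  0.0799] 0.0027551967342325434 local -0.07467194316334637 0.13411536991306613 0.015895883596871718
shaker [ 0.6405 -0.0111  0.11  ] 0.17570601909029698 0.07133083830524364
timer [ 0.455  -0.3995  0.03  ] -0.16406484789863124 -0.19288822651807666
scr1 [ 0.7268 -0.168   0.083 ] 0.1826115733722506 -0.1076187932948461
scr2 [ 0.6721 -0.0681  0.083 ] 0.1784270570999978 0.006197440431929334
```

```bash
cat >> h.py <<'E'
from scipy.spatial.transform import Rotation as Ro, Slerp
YAW=.463;C=np.array([.515,-.154,0]);SX=np.array([np.cos(YAW),np.sin(YAW),0]);SY=np.array([-SX[1],SX[0],0]);SZ=np.array([0,0,1.])
L=.166
def pose(tip,beta):   # tip local (x,y,z) m; beta = elevation (deg) of finger's back direction, from +y side
    b=np.radians(beta);z=-(np.cos(b)*SY+np.sin(b)*SZ);y=SX
    R=np.c_[np.cross(y,z),y,z];t=C+tip[0]*SX+tip[1]*SY+tip[2]*SZ
    return t-L*z,Ro.from_matrix(R)
def now():
    s=bot.observe();return np.array(s['position']),Ro.from_euler('xyz',s['tcp_rot'],degrees=True),s
def report():
    p,r,s=now();R=r.as_matrix();t=p+L*R[:,2]-C
    print('t',round(s['clock'],2),'tip',np.round([t@SX,t@SY,t[2]],4),'beta',np.round(np.degrees(np.arctan2(-R[2,2],-R[:,2]@SY)),1),'yerr',np.round(R[:,1]@SX,3),'F',np.round([s['contact_force']@SX,s['contact_force']@SY,s['contact_force'][2]],1),'J',np.round(s['joint_pos'],0),'w',round(s['gripper_width'],3))
def plan(wps):  # wps: (tip,beta,nrows)
    p,r,_=now();t=p+L*r.as_matrix()[:,2];rows=[]
    for tip,beta,n in wps:
        p1,r1=pose(tip,beta);t1=p1+L*r1.as_matrix()[:,2];sl=Slerp([0,1],Ro.concatenate([r,r1]))
        t0=t
        for k in range(1,n+1):
            rk=sl(k/n);tk=t0+(t1-t0)*k/n;pk=tk-L*rk.as_matrix()[:,2]
            sh=np.round(r.inv().apply(pk-p)/.2,3);tu=np.round(np.degrees((r.inv()*rk).as_rotvec())/60,3)
            rows.append([(sh+0).tolist(),(tu+0).tolist()]);p=p+r.apply(sh*.2);r=r*Ro.from_rotvec(np.radians(tu*60))
        t=t1
    for i in range(0,len(rows),10):print(str(rows[i:i+10]).replace(' ',''))
E
python3 - <<'E'
from h import *
report();plan([((0,.25,.20),35,20)])
E
```

```text
t 0.1 tip [-0.3957 -0.157   0.2382] beta 90.1 yerr -0.007 F [ 0.1 -0.2  0.1] J [-77.  18.  86.   0.  76. -13.] w 0.088
[[[0.128,-0.135,0.011],[-0.036,-0.036,-0.069]],[[0.135,-0.127,0.003],[-0.036,-0.035,-0.069]],[[0.142,-0.12,-0.004],[-0.036,-0.036,-0.069]],[[0.148,-0.111,-0.012],[-0.036,-0.036,-0.069]],[[0.152,-0.102,-0.019],[-0.036,-0.035,-0.069]],[[0.157,-0.092,-0.026],[-0.036,-0.036,-0.069]],[[0.159,-0.081,-0.032],[-0.035,-0.036,-0.069]],[[0.16,-0.071,-0.04],[-0.036,-0.036,-0.069]],[[0.162,-0.059,-0.045],[-0.036,-0.035,-0.069]],[[0.161,-0.048,-0.051],[-0.036,-0.036,-0.069]]]
[[[0.16,-0.037,-0.057],[-0.036,-0.036,-0.069]],[[0.157,-0.025,-0.061],[-0.036,-0.035,-0.069]],[[0.154,-0.014,-0.065],[-0.036,-0.036,-0.068]],[[0.15,-0.002,-0.069],[-0.036,-0.036,-0.069]],[[0.145,0.009,-0.073],[-0.036,-0.036,-0.069]],[[0.138,0.02,-0.074],[-0.036,-0.035,-0.069]],[[0.132,0.03,-0.076],[-0.036,-0.036,-0.069]],[[0.123,0.04,-0.078],[-0.036,-0.036,-0.069]],[[0.115,0.05,-0.078],[-0.036,-0.035,-0.069]],[[0.106,0.059,-0.077],[-0.036,-0.036,-0.069]]]
```

>>> {"fn": "servo_tool", "kwargs": {"targets": [[[0.13, -0.135, 0.01], [-0.036, -0.036, -0.069]], [[0.135, -0.13, 0.0], [-0.036, -0.036, -0.069]], [[0.14, -0.12, 0.0], [-0.036, -0.036, -0.069]], [[0.15, -0.11, -0.01], [-0.036, -0.036, -0.069]], [[0.15, -0.1, -0.02], [-0.036, -0.036, -0.069]], [[0.155, -0.09, -0.025], [-0.036, -0.036, -0.069]], [[0.16, -0.08, -0.03], [-0.036, -0.036, -0.069]], [[0.16, -0.07, -0.04], [-0.036, -0.036, -0.069]], [[0.16, -0.06, -0.045], [-0.036, -0.036, -0.069]], [[0.16, -0.05, -0.05], [-0.036, -0.036, -0.069]]], "grip": -1}}

```text
clock: 0.93
position: [0.3132, -0.1184, 0.3623]
tcp_rot: [166.9, 27.2, 65.5]
contact_force: [1.5, -0.3, -0.5]
gripper_width: 0.0238
finger_force: 0.0
```

```bash
python3 -c "
from h import *
report();plan([((0,.25,.20),35,11)])"
```

```text
t 0.93 tip [-0.1984  0.0461  0.2185] beta 62.2 yerr 0.693 F [ 1.2 -1.  -0.5] J [-35.  -6. 121. -31.  50.   3.] w 0.024
[[[0.145,-0.032,-0.052],[-0.033,-0.032,-0.062]],[[0.143,-0.023,-0.057],[-0.032,-0.032,-0.063]],[[0.14,-0.014,-0.06],[-0.033,-0.032,-0.062]],[[0.137,-0.004,-0.063],[-0.032,-0.032,-0.062]],[[0.132,0.006,-0.065],[-0.033,-0.032,-0.063]],[[0.128,0.014,-0.068],[-0.032,-0.032,-0.062]],[[0.123,0.023,-0.069],[-0.033,-0.032,-0.062]],[[0.116,0.032,-0.07],[-0.032,-0.031,-0.062]],[[0.11,0.039,-0.072],[-0.033,-0.032,-0.063]],[[0.102,0.048,-0.071],[-0.032,-0.032,-0.062]]]
[[[0.095,0.054,-0.071],[-0.033,-0.032,-0.062]]]
```

>>> {"fn": "servo_tool", "kwargs": {"targets": [[[0.145, -0.03, -0.05], [-0.033, -0.032, -0.062]], [[0.145, -0.02, -0.055], [-0.033, -0.032, -0.062]], [[0.14, -0.015, -0.06], [-0.033, -0.032, -0.062]], [[0.135, -0.005, -0.065], [-0.033, -0.032, -0.062]], [[0.13, 0.005, -0.065], [-0.033, -0.032, -0.062]], [[0.13, 0.015, -0.07], [-0.033, -0.032, -0.062]], [[0.125, 0.025, -0.07], [-0.033, -0.032, -0.062]]]}}

```text
clock: 1.52
position: [0.3375, 0.0869, 0.3209]
tcp_rot: [170.1, 46.0, 93.9]
contact_force: [0.3, -0.4, -0.3]
gripper_width: -0.0
finger_force: 0.0
```

```bash
python3 -c "
from h import *
report();plan([((0,.22,.20),35,7)])"
```

```text
t 1.52 tip [-0.0701  0.1752  0.2073] beta 43.5 yerr 0.957 F [ 0.1 -0.5 -0.3] J [  5.   4. 122. -57.  58.  30.] w -0.0
[[[0.053,0.023,-0.025],[-0.018,-0.018,-0.036]],[[0.051,0.024,-0.025],[-0.018,-0.018,-0.036]],[[0.049,0.027,-0.024],[-0.019,-0.018,-0.036]],[[0.047,0.028,-0.025],[-0.018,-0.018,-0.036]],[[0.045,0.029,-0.024],[-0.018,-0.018,-0.036]],[[0.042,0.032,-0.024],[-0.018,-0.018,-0.036]],[[0.041,0.032,-0.023],[-0.018,-0.018,-0.036]]]
```

```bash
cat > fk.py <<'E'
from h import *
from scipy.optimize import least_squares
D=[([-76.6845439,17.955686,85.8469518,.00123681,76.2606138,-12.7998766],[.23107919,-.47138318,.4042409],[-179.938586,-.0151844,26.1150301])]
def rot(q,s=1,f=90):
    return Ro.from_euler('ZYZYZ',[q[0],q[1]+q[2],s*q[3],q[4],q[5]+f],degrees=True)
def fk(q,k,s=1):
    a1,d1,L2,a3,L3,lat,d6=k
    A=Ro.from_euler('Z',q[0],degrees=True);B=A*Ro.from_euler('Y',q[1],degrees=True);E=A*Ro.from_euler('Y',q[1]+q[2],degrees=True);R=rot(q,s)
    return A.apply([a1,lat,d1])+B.apply([0,0,L2])+E.apply([a3,0,L3])+R.apply([0,0,d6]),R
E
python3 - <<'E'
from fk import *
s=bot.observe();D.append((list(s['joint_pos']),list(s['position']),list(s['tcp_rot'])))
for q,p,e in D:
  R=Ro.from_euler('xyz',e,degrees=True)
  for sg in(1,-1):
    for f in (90,-90):print(sg,f,np.round(np.degrees((rot(q,sg,f).inv()*R).magnitude()),2))
print(D[1])
E
```

```text
Traceback (most recent call last):
  File "fk.py", line 5, in rot
    return Ro.from_euler('ZYZYZ',[q[0],q[1]+q[2],s*q[3],q[4],q[5]+f],degrees=True)
           ~~~~~~~~~~~~~^^^^^^^^^^^^^^^^^^^^^^^^^^^^^^^^^^^^^^^^^^^^^^^^^^^^^^^^^^
  File "scipy/spatial/transform/_rotation.pyx", line 1413, in scipy.spatial.transform._rotation.Rotation.from_euler
ValueError: Expected axis specification to be a non-empty string of upto 3 characters, got ZYZYZ
```

```bash
sed -i "s/return Ro.from_euler('ZYZYZ',.*/return Ro.from_euler('ZYZ',[q[0],q[1]+q[2],s*q[3]],degrees=True)*Ro.from_euler('YZ',[q[4],q[5]+f],degrees=True)/" fk.py; python3 - <<'E'
from fk import *
s=bot.observe();D.append((list(s['joint_pos']),list(s['position']),list(s['tcp_rot'])))
for q,p,e in D:
  R=Ro.from_euler('xyz',e,degrees=True)
  for sg in(1,-1):
    for f in (90,-90):print(sg,f,np.round(np.degrees((rot(q,sg,f).inv()*R).magnitude()),2))
print(D[1])
E
```

```text
1 90 0.0
1 -90 180.0
-1 90 0.0
-1 -90 180.0
1 90 0.0
1 -90 180.0
-1 90 113.73
-1 -90 127.58
([np.float64(4.8477429050405965), np.float64(3.8319423305147096), np.float64(121.6153751459862), np.float64(-56.86446096118909), np.float64(58.17085213736038), np.float64(30.157564778526805)], [np.float64(0.33752528671821314), np.float64(0.08688449958658907), np.float64(0.32089728044004495)], [np.float64(170.07495622348455), np.float64(46.00480904087455), np.float64(93.87400404236925)])
```

>>> {"fn": "servo_tool", "kwargs": {"targets": [[[0.05, 0.025, -0.025], [-0.018, -0.018, -0.036]], [[0.05, 0.025, -0.025], [-0.018, -0.018, -0.036]], [[0.05, 0.025, -0.025], [-0.018, -0.018, -0.036]]]}}

```text
clock: 1.77
position: [0.3465, 0.1204, 0.3104]
tcp_rot: [173.5, 50.1, 102.8]
contact_force: [-0.6, -0.7, 0.2]
gripper_width: 0.0001
finger_force: 0.0
```

```bash
cat >> fk.py <<'E'
D.append(([4.8477429,3.8319423,121.6153751,-56.8644610,58.1708521,30.1575648],[.33752529,.0868845,.32089728],[170.074956,46.004809,93.874004]))
def ik(k,tip,beta,q0):
    p1,r1=pose(tip,beta)
    def f(q):
        p,R=fk(q,k);return np.r_[(p-p1)*20,(R.inv()*r1).as_rotvec()*5]
    lo=np.array([-168,-55.5,10.7,-70.6,1,-165]);hi=np.array([168,124.5,146.9,250,178,165])
    o=least_squares(f,np.clip(q0,lo+1,hi-1),bounds=(lo,hi),x_scale=30);return o.x,np.linalg.norm(o.fun)
E
python3 - <<'E'
from fk import *
report();s=bot.observe();D.append((list(s['joint_pos']),list(s['position']),list(s['tcp_rot'])))
o=least_squares(lambda k:np.concatenate([fk(q,k)[0]-p for q,p,e in D]),[0,.4,.4,0,.4,.1,.1])
k=o.x;print(k,np.abs(o.fun).max());np.save('k.npy',k)
q=s['joint_pos']
for x in(0,.03):
  for y,z,b in((.2,.045,30),(.11,.045,30),(.2,.045,40),(.11,.045,40),(.1,.12,40),(.0,.18,45),(-.08,.14,60),(-.11,.07,80)):
    qq,e=ik(k,(x,y,z),b,q);print(x,y,z,b,np.round(qq),round(e,3))
E
```

```text
t 1.77 tip [-0.0401  0.1934  0.2045] beta 39.7 yerr 0.986 F [-0.9 -0.4  0.2] J [ 11.   8. 120. -61.  60.  31.] w 0.0
[8.89905520e-09 2.01300041e-01 4.38899963e-01 3.90000074e-02
 3.97500002e-01 1.16299998e-01 8.18739972e-02] 5.054346385868769e-10
0 0.2 0.045 30 [ 19.  36. 117. -71.  60.  53.] 0.979
0 0.11 0.045 30 [  6.  34. 115. -71.  54.  42.] 1.562
0 0.2 0.045 40 [ 14.  31. 120. -71.  50.  46.] 0.498
0 0.11 0.045 40 [  1.  30. 117. -71.  44.  35.] 0.915
0 0.1 0.12 40 [ -1.  20. 118. -71.  44.  28.] 0.398
0 0.0 0.18 45 [-15.  16. 110. -61.  37.   4.] 0.0
0 -0.08 0.14 60 [-26.  24.  98. -30.  37. -32.] 0.0
0 -0.11 0.07 80 [-33.  36.  86.  -7.  50. -55.] 0.0
0.03 0.2 0.045 30 [ 19.  38. 113. -71.  61.  51.] 0.846
0.03 0.11 0.045 30 [  7.  37. 111. -71.  54.  42.] 1.388
0.03 0.2 0.045 40 [ 14.  33. 115. -71.  51.  45.] 0.343
0.03 0.11 0.045 40 [  3.  32. 113. -71.  45.  35.] 0.737
0.03 0.1 0.12 40 [  1.  24. 113. -71.  46.  28.] 0.258
0.03 0.0 0.18 45 [-13.  19. 106. -59.  40.   4.] 0.0
0.03 -0.08 0.14 60 [-24.  27.  94. -30.  39. -30.] 0.0
0.03 -0.11 0.07 80 [-30.  38.  82.  -7.  52. -53.] 0.0
```

```bash
cat >> fk.py <<'E'
k=np.load('k.npy')
def pose(tip,beta,gam=0,off=0):  # tip of finger at tool-y offset `off`
    b,g=np.radians([beta,gam]);h=np.sin(g)*SX-np.cos(g)*SY;z=np.cos(b)*h-np.sin(b)*SZ
    y=np.cos(g)*SX+np.sin(g)*SY;R=np.c_[np.cross(y,z),y,z]
    return C+tip[0]*SX+tip[1]*SY+tip[2]*SZ-L*z-off*y,Ro.from_matrix(R)
def ik(tip,beta,gam=0,off=0,q0=(8,30,115,-65,50,40)):
    p1,r1=pose(tip,beta,gam,off)
    def f(q):
        p,R=fk(q,k);return np.r_[(p-p1)*20,(R.inv()*r1).as_rotvec()*5]
    lo=np.array([-168,-55.5,10.7,-250,1,-165]);hi=np.array([168,124.5,146.9,250,178,165])
    o=least_squares(f,q0,bounds=(lo,hi),x_scale=30);return o.x,np.linalg.norm(o.fun)
E
python3 - <<'E'
from fk import *
for off in(0,-.053):
 for b in(30,40,50):
  for g in(0,15,30,40):
   r=[]
   for t in((-.02,.2,.05),(-.02,.115,.05),(-.02,.11,.12),(-.02,.06,.16)):
    q,e=ik(t,b,g,off);r.append((*np.round(q[[2,3,4]]),round(e,2)))
   print(off,b,g,*[str(np.array(v)) for v in r])
E
```

```text
0 30 0 [124. -88.  58.   0.] [ 124. -101.   54.    0.] [124. -93.  52.   0.] [122. -93.  48.   0.]
0 30 15 [ 133. -111.   54.    0.] [ 133. -127.   51.    0.] [ 133. -117.   43.    0.] [ 130. -117.   36.    0.]
0 30 30 [ 142. -140.   55.    0.] [ 140. -158.   53.    0.] [ 140. -152.   38.    0.] [ 136. -157.   27.    0.]
0 30 40 [ 147. -160.   59.    0.] [ 144. -178.   56.    0.] [ 143. -179.   38.    0.] [ 138. -193.   27.    0.]
0 40 0 [125. -82.  48.   0.] [124. -93.  43.   0.] [123. -81.  43.   0.] [119. -76.  40.   0.]
0 40 15 [ 133. -104.   41.    0.] [ 131. -119.   36.    0.] [ 130. -101.   31.    0.] [126. -92.  26.   0.]
0 40 30 [ 140. -135.   38.    0.] [ 138. -154.   34.    0.] [ 136. -137.   20.    0.] [ 131. -129.   11.    0.]
0 40 40 [ 144. -158.   38.    0.] [ 141. -178.   35.    0.] [ 139. -178.   17.    0.] [ 133. -212.    9.    0.]
0 50 0 [124. -71.  40.   0.] [123. -78.  34.   0.] [120. -63.  38.   0.] [116. -55.  38.   0.]
0 50 15 [131. -89.  30.   0.] [ 129. -100.   24.    0.] [126. -71.  25.   0.] [121. -55.  24.   0.]
0 50 30 [ 137. -119.   22.    0.] [ 134. -1
[... 793 characters left out ...]
0.] [122. -90.  35.   0.] [119. -84.  31.   0.]
-0.053 40 30 [ 132. -119.   37.    0.] [ 132. -137.   32.    0.] [ 130. -117.   24.    0.] [ 126. -106.   16.    0.]
-0.053 40 40 [ 138. -140.   35.    0.] [ 136. -161.   32.    0.] [ 135. -149.   18.    0.] [ 130. -153.    8.    0.]
-0.053 50 0 [116. -65.  43.   0.] [114. -70.  37.   0.] [112. -58.  42.   0.] [108. -53.  42.   0.]
-0.053 50 15 [123. -79.  33.   0.] [121. -86.  27.   0.] [119. -65.  30.   0.] [115. -54.  29.   0.]
-0.053 50 30 [ 130. -100.   24.    0.] [ 128. -115.   18.    0.] [126. -73.  17.   0.] [121. -46.  16.   0.]
-0.053 50 40 [ 134. -123.   20.    0.] [ 132. -148.   14.    0.] [129. -76.   7.   0.] [124. -16.  10.   0.]
```

```bash
python3 - <<'E'
from fk import *
for x in(0,.03):
 for b in(30,38,45):
  for g in(-15,-25,-35,-45):
   r=[]
   for t in((x,.2,.05),(x,.115,.05),(x,.11,.12),(x,.06,.16)):
    q,e=ik(t,b,g,0);r.append(list(map(int,np.round(q)))+[round(e,2)])
   print(x,b,g,*r)
E
```

```text
0 30 -15 [17, 39, 112, -70, 66, 59, np.float64(0.0)] [6, 39, 112, -79, 61, 57, np.float64(0.0)] [5, 30, 112, -75, 63, 47, np.float64(0.0)] [-1, 26, 109, -76, 61, 39, np.float64(0.0)]
0 30 -25 [16, 41, 106, -62, 72, 57, np.float64(0.0)] [6, 42, 106, -69, 67, 54, np.float64(0.0)] [5, 33, 106, -67, 70, 46, np.float64(0.0)] [0, 30, 103, -68, 69, 38, np.float64(0.0)]
0 30 -35 [14, 43, 101, -55, 78, 57, np.float64(0.0)] [5, 44, 100, -61, 74, 53, np.float64(0.0)] [5, 36, 100, -60, 77, 46, np.float64(0.0)] [0, 33, 97, -62, 77, 39, np.float64(0.0)]
0 30 -45 [12, 46, 96, -48, 84, 57, np.float64(0.0)] [4, 46, 94, -54, 80, 53, np.float64(0.0)] [3, 39, 94, -54, 84, 47, np.float64(0.0)] [-1, 36, 91, -56, 84, 40, np.float64(0.0)]
0 38 -15 [14, 35, 113, -66, 60, 52, np.float64(0.0)] [3, 35, 113, -73, 54, 50, np.float64(0.0)] [3, 26, 112, -68, 57, 38, np.float64(0.0)] [-3, 23, 109, -67, 56, 29, np.float64(0.0)]
0 38 -25 [13, 37, 108, -58, 66, 52, np.float64(0.0)] [3, 38, 107, -64, 61, 48, np.float64(0.0)] [3, 29, 106, -61, 65, 39, np.float64(0.0)] [-3, 26, 103, -61, 64, 31, np.float64(0.0)]
0 38 -35 
[... 2581 characters left out ...]
43, np.float64(0.0)] [2, 34, 108, -64, 51, 39, np.float64(0.0)] [2, 27, 106, -58, 55, 28, np.float64(0.0)] [-4, 24, 103, -56, 55, 19, np.float64(0.0)]
0.03 45 -25 [12, 36, 104, -52, 62, 45, np.float64(0.0)] [2, 37, 103, -56, 58, 40, np.float64(0.0)] [2, 29, 101, -53, 63, 31, np.float64(0.0)] [-3, 27, 97, -52, 63, 23, np.float64(0.0)]
0.03 45 -35 [11, 38, 100, -46, 69, 47, np.float64(0.0)] [2, 39, 98, -50, 65, 42, np.float64(0.0)] [2, 32, 96, -48, 70, 35, np.float64(0.0)] [-3, 30, 92, -48, 71, 27, np.float64(0.0)]
0.03 45 -45 [10, 40, 95, -40, 74, 50, np.float64(0.0)] [1, 41, 93, -45, 71, 45, np.float64(0.0)] [1, 35, 91, -43, 77, 38, np.float64(0.0)] [-4, 33, 87, -44, 78, 31, np.float64(0.0)]
```

```bash
cat >> fk.py <<'E'
def W(phi,press=0):
    be=np.interp(phi,[60,180],[36,82]);ga=np.interp(phi,[40,130],[-22,-4]);x=np.interp(phi,[40,130],[.03,.01])
    r=np.interp(phi,[0,36,90,180],[.115,.115,.112,.10]);f,b=np.radians([phi,be])
    u=np.array([np.cos(f),np.sin(f)]);n=np.array([np.sin(f),-np.cos(f)]);bk=np.array([np.cos(b),np.sin(b)]);p=np.array([-np.sin(b),np.cos(b)])
    if phi<be: t=.140*u+.002*n-.025*bk-.009*p
    else: t=r*u+n*(.002+.009*abs(p@n))
    t=t-n*press+[0,.064]
    return (x,*t),be,ga
def planP(P):   # P: list of ((tip,beta,gamma),nrows)
    p,r,_=now();t=p+L*r.as_matrix()[:,2];rows=[]
    for (tip,be,ga),n in P:
        p1,r1=pose(tip,be,ga);t1=p1+L*r1.as_matrix()[:,2];sl=Slerp([0,1],Ro.concatenate([r,r1]));t0=t
        for i in range(1,n+1):
            rk=sl(i/n);pk=t0+(t1-t0)*i/n-L*rk.as_matrix()[:,2]
            sh=np.round(r.inv().apply(pk-p)/.2,3);tu=np.round(np.degrees((r.inv()*rk).as_rotvec())/60,3)
            rows.append([(sh+0).tolist(),(tu+0).tolist()]);p=p+r.apply(sh*.2);r=r*Ro.from_rotvec(np.radians(tu*60))
        t=t1
    for i in range(0,len(rows),10):print(str(rows[i:i+10]).replace(' ',''))
E
python3 - <<'E'
from fk import *
q=(8,30,115,-65,50,40)
for T in(((.03,.22,.1),36,-22),((.03,.21,.045),36,-22),((.03,.12,.045),36,-22)):
    print(np.round(T[0],3),np.round(ik(*T)[0]))
for f in range(0,181,15):
    T=W(f);q,e=ik(*T,q0=q);print(f,np.round(T[0],3),np.round(T[1:]),np.round(q),round(e,3))
report()
planP([(((.03,.22,.1),36,-22),8),(((.03,.21,.045),36,-22),3)])
E
```

```text
[0.03 0.22 0.1 ] [ 17.  34. 104. -56.  72.  46.]
[0.03  0.21  0.045] [ 16.  40. 104. -59.  68.  52.]
[0.03  0.12  0.045] [  6.  40. 103. -66.  62.  48.]
0 [0.03  0.125 0.04 ] [ 36. -22.] [  7.  41. 104. -66.  62.  49.] 0.0
15 [0.03  0.121 0.076] [ 36. -22.] [  6.  37. 103. -64.  64.  45.] 0.0
30 [0.03  0.107 0.11 ] [ 36. -22.] [  5.  33. 103. -63.  65.  40.] 0.0
45 [0.029 0.089 0.137] [ 36. -21.] [  3.  30. 102. -63.  65.  35.] 0.0
60 [0.026 0.066 0.157] [ 36. -18.] [ -0.  27. 103. -65.  62.  31.] 0.0
75 [0.022 0.038 0.171] [ 42. -15.] [ -5.  24. 103. -60.  55.  21.] 0.0
90 [0.019 0.009 0.176] [ 48. -12.] [-11.  22. 102. -53.  50.   8.] 0.0
105 [ 0.016 -0.021  0.172] [53. -9.] [-16.  21. 100. -44.  46.  -6.] 0.0
120 [ 0.012 -0.048  0.161] [59. -6.] [-21.  23.  97. -34.  43. -20.] 0.0
135 [ 0.01  -0.071  0.143] [65. -4.] [-25.  26.  94. -24.  44. -33.] 0.0
150 [ 0.01  -0.088  0.119] [70. -4.] [-28.  29.  90. -17.  46. -40.] 0.0
165 [ 0.01  -0.098  0.093] [76. -4.] [-30.  33.  87. -11.  49. -46.] 0.0
180 [ 0.01  -0.1    0.067] [82. -4.] [-32.  37.  85.  -6.  52. -51.] 0.0
t 1.77 tip [-0.0401  0.1934  0.2045] beta 39.7 yerr 0.986 F [-0.9 -0.4  0.2] J [ 11.   8. 120. -61.  60.  31.] w 0.0
[[[0.075,0.059,0.026],[0.027,-0.009,0.01]],[[0.075,0.06,0.025],[0.027,-0.009,0.01]],[[0.076,0.059,0.022],[0.027,-0.008,0.01]],[[0.076,0.06,0.022],[0.027,-0.009,0.01]],[[0.077,0.059,0.019],[0.027,-0.009,0.011]],[[0.078,0.059,0.018],[0.027,-0.008,0.01]],[[0.078,0.058,0.017],[0.027,-0.009,0.01]],[[0.078,0.059,0.014],[0.027,-0.009,0.01]],[[0.065,0.006,0.067],[0.0,0.0,0.0]],[[0.065,0.006,0.066],[0.0,0.0,0.0]]]
[[[0.065,0.006,0.066],[0.0,0.0,0.0]]]
```

>>> {"fn": "servo_tool", "kwargs": {"targets": [[[0.075, 0.059, 0.025], [0.027, -0.009, 0.01]], [[0.075, 0.059, 0.025], [0.027, -0.009, 0.01]], [[0.076, 0.059, 0.022], [0.027, -0.009, 0.01]], [[0.076, 0.059, 0.022], [0.027, -0.009, 0.01]], [[0.077, 0.059, 0.02], [0.027, -0.009, 0.01]], [[0.078, 0.059, 0.018], [0.027, -0.009, 0.01]], [[0.078, 0.059, 0.016], [0.027, -0.009, 0.01]], [[0.078, 0.059, 0.014], [0.027, -0.009, 0.01]], [[0.065, 0.005, 0.065], [0, 0, 0]], [[0.065, 0.005, 0.065], [0, 0, 0]]]}}

```text
clock: 2.6
position: [0.4359, 0.1838, 0.1608]
tcp_rot: [179.9, 54.0, 94.4]
contact_force: [0.2, -0.1, 0.3]
gripper_width: 0.0004
finger_force: 0.0
```

```bash
python3 -c "
from fk import *
report();planP([(((.03,.20,.045),36,-22),2),(((.03,.122,.043),36,-22),6)])"
```

```text
t 2.6 tip [0.0296 0.2131 0.0633] beta 38.1 yerr 0.927 F [ 0.2 -0.1  0.3] J [ 17.  38. 104. -58.  69.  50.] w 0.0
[[[0.019,0.013,0.051],[0.0,0.0,-0.001]],[[0.019,0.013,0.051],[-0.001,0.001,-0.001]],[[-0.034,0.024,0.05],[0.0,0.0,0.0]],[[-0.034,0.024,0.05],[0.0,0.0,0.0]],[[-0.034,0.025,0.049],[0.0,0.0,0.0]],[[-0.034,0.024,0.05],[0.0,0.0,0.0]],[[-0.034,0.024,0.05],[0.0,0.0,0.0]],[[-0.034,0.025,0.049],[0.0,0.0,0.0]]]
```

>>> {"fn": "servo_tool", "kwargs": {"targets": [[[0.02, 0.013, 0.05], [0, 0, 0]], [[0.02, 0.013, 0.05], [0, 0, 0]], [[-0.034, 0.024, 0.05], [0, 0, 0]], [[-0.034, 0.024, 0.05], [0, 0, 0]], [[-0.034, 0.024, 0.05], [0, 0, 0]], [[-0.034, 0.024, 0.05], [0, 0, 0]], [[-0.034, 0.024, 0.05], [0, 0, 0]], [[-0.034, 0.024, 0.05], [0, 0, 0]], [[0, 0, 0], [0, 0, 0]]]}}

```text
clock: 3.35
position: [0.4768, 0.1004, 0.1419]
tcp_rot: [179.8, 54.1, 94.1]
contact_force: [-0.1, -0.3, 0.2]
gripper_width: 0.0003
finger_force: 0.0
```

```bash
python3 - <<'E'
from fk import *
report()
a=bot.snapshot("scene");cv2.imwrite('pics/s3.png',cv2.convertScaleAbs(cv2.resize(a[90:270,170:370],None,fx=3,fy=3,interpolation=2)[:,:,::-1],alpha=1.5))
planP([(W(f),n) for f,n in((10,3),(15,2),(20,2),(25,3))])
E
```

```text
t 3.35 tip [0.0287 0.1202 0.0445] beta 38.0 yerr 0.925 F [-0.3 -0.2  0.2] J [  6.  41. 104. -66.  63.  49.] w 0.0
[[[-0.025,0.0,-0.023],[-0.001,0.0,-0.001]],[[-0.025,0.0,-0.022],[-0.001,0.001,-0.001]],[[-0.025,0.0,-0.023],[0.0,0.0,-0.001]],[[-0.028,0.003,-0.013],[0.0,0.0,0.0]],[[-0.027,0.002,-0.013],[0.0,0.0,0.0]],[[-0.029,0.004,-0.01],[0.0,0.0,0.0]],[[-0.028,0.003,-0.011],[0.0,0.0,0.0]],[[-0.019,0.003,-0.006],[0.0,0.0,0.0]],[[-0.02,0.002,-0.005],[0.0,0.0,0.0]],[[-0.019,0.003,-0.005],[0.0,0.0,0.0]]]
```

View pics/s3.png

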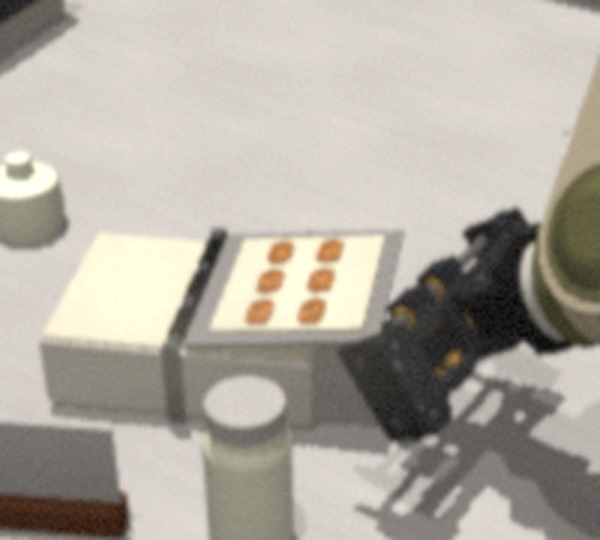

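The fingers are hidden under the leaf's edge at about (370,340) in the crop. The gripper body sits just outside the edge and the contact force is near zero, so I'll lift.

>>> {"fn": "servo_tool", "kwargs": {"targets": [[[-0.025, 0, -0.023], [0, 0, 0]], [[-0.025, 0, -0.023], [0, 0, 0]], [[-0.025, 0, -0.023], [0, 0, 0]], [[-0.028, 0.003, -0.013], [0, 0, 0]], [[-0.028, 0.003, -0.013], [0, 0, 0]], [[-0.028, 0.003, -0.01], [0, 0, 0]], [[-0.028, 0.003, -0.01], [0, 0, 0]], [[-0.02, 0.003, -0.005], [0, 0, 0]], [[-0.02, 0.003, -0.005], [0, 0, 0]], [[-0.02, 0.003, -0.005], [0, 0, 0]]]}}

```text
clock: 4.23
position: [0.4808, 0.0945, 0.1971]
tcp_rot: [179.9, 54.0, 94.4]
contact_force: [-0.2, 2.3, -0.8]
gripper_width: 0.0003
finger_force: 1.2
```

```bash
python3 - <<'E'
from fk import *
report()
planP([(W(f),n) for f,n in((30,3),(37,4),(44,3),(52,4),(60,4),(66,2))])
E
```

```text
t 4.23 tip [0.0299 0.1131 0.0997] beta 38.0 yerr 0.926 F [ 0.8  2.1 -0.8] J [  5.  34. 103. -63.  65.  42.] w 0.0
[[[-0.02,0.004,-0.003],[0.0,0.0,-0.001]],[[-0.02,0.003,-0.003],[-0.001,0.001,0.0]],[[-0.019,0.004,-0.004],[0.0,0.0,-0.001]],[[-0.021,0.004,-0.002],[0.0,0.0,0.0]],[[-0.02,0.004,-0.002],[0.0,0.0,0.0]],[[-0.02,0.004,-0.002],[0.0,0.0,0.0]],[[-0.021,0.004,-0.002],[0.0,0.0,0.0]],[[-0.023,0.001,0.0],[-0.004,0.0,-0.003]],[[-0.023,0.001,0.0],[-0.003,0.0,-0.002]],[[-0.024,0.0,0.0],[-0.004,0.0,-0.003]]]
[[[-0.02,-0.001,0.003],[-0.005,0.0,-0.004]],[[-0.02,-0.002,0.003],[-0.006,0.0,-0.004]],[[-0.02,-0.002,0.003],[-0.005,0.0,-0.003]],[[-0.02,-0.002,0.002],[-0.006,0.0,-0.004]],[[-0.019,-0.002,0.006],[-0.005,0.0,-0.004]],[[-0.02,-0.001,0.006],[-0.006,0.0,-0.004]],[[-0.019,-0.001,0.005],[-0.005,0.0,-0.004]],[[-0.02,-0.002,0.006],[-0.005,0.0,-0.004]],[[-0.044,-0.002,0.012],[-0.008,0.019,-0.006]],[[-0.045,-0.002,0.012],[-0.008,0.019,-0.006]]]
```

>>> {"fn": "servo_tool", "kwargs": {"targets": [[[-0.02, 0.004, -0.003], [0, 0, 0]], [[-0.02, 0.004, -0.003], [0, 0, 0]], [[-0.02, 0.004, -0.003], [0, 0, 0]], [[-0.02, 0.004, -0.002], [0, 0, 0]], [[-0.02, 0.004, -0.002], [0, 0, 0]], [[-0.02, 0.004, -0.002], [0, 0, 0]], [[-0.02, 0.004, -0.002], [0, 0, 0]], [[-0.023, 0.001, 0], [-0.004, 0, -0.003]], [[-0.023, 0.001, 0], [-0.004, 0, -0.003]], [[-0.023, 0.001, 0], [-0.004, 0, -0.003]]]}}

```text
clock: 5.07
position: [0.4885, 0.0731, 0.2328]
tcp_rot: [180.0, 54.0, 95.3]
contact_force: [0.1, 1.4, -3.8]
gripper_width: 0.0004
finger_force: 1.3
```

```bash
python3 - <<'E'
from fk import *
report()
a=bot.snapshot("scene");cv2.imwrite('pics/s4.png',cv2.convertScaleAbs(cv2.resize(a[90:270,170:370],None,fx=3,fy=3,interpolation=2)[:,:,::-1],alpha=1.5))
planP([(W(f),n) for f,n in((52,4),(60,4),(66,4),(72,4),(78,4))])
E
```

```text
t 5.07 tip [0.0292 0.0897 0.1354] beta 37.9 yerr 0.932 F [ 0.7  1.2 -3.8] J [  3.  31. 102. -63.  65.  36.] w 0.0
[[[-0.02,-0.002,0.002],[-0.005,0.0,-0.004]],[[-0.019,-0.002,0.003],[-0.006,0.001,-0.004]],[[-0.02,-0.002,0.002],[-0.005,0.0,-0.004]],[[-0.019,-0.002,0.003],[-0.005,0.0,-0.004]],[[-0.019,-0.001,0.006],[-0.005,0.0,-0.004]],[[-0.02,-0.002,0.005],[-0.006,0.0,-0.004]],[[-0.02,-0.002,0.006],[-0.005,0.0,-0.004]],[[-0.019,-0.001,0.006],[-0.006,0.0,-0.004]],[[-0.022,-0.001,0.006],[-0.004,0.01,-0.003]],[[-0.023,-0.001,0.005],[-0.004,0.009,-0.003]]]
[[[-0.022,-0.002,0.006],[-0.004,0.01,-0.003]],[[-0.022,-0.001,0.006],[-0.004,0.01,-0.003]],[[-0.022,-0.001,0.007],[-0.004,0.009,-0.003]],[[-0.022,-0.001,0.007],[-0.004,0.01,-0.003]],[[-0.022,-0.001,0.006],[-0.003,0.009,-0.004]],[[-0.022,-0.001,0.007],[-0.004,0.01,-0.003]],[[-0.021,-0.001,0.008],[-0.004,0.01,-0.003]],[[-0.021,-0.001,0.008],[-0.004,0.009,-0.004]],[[-0.022,-0.001,0.007],[-0.003,0.01,-0.003]],[[-0.021,-0.001,0.008],[-0.004,0.009,-0.003]]]
```

View pics/s4.png

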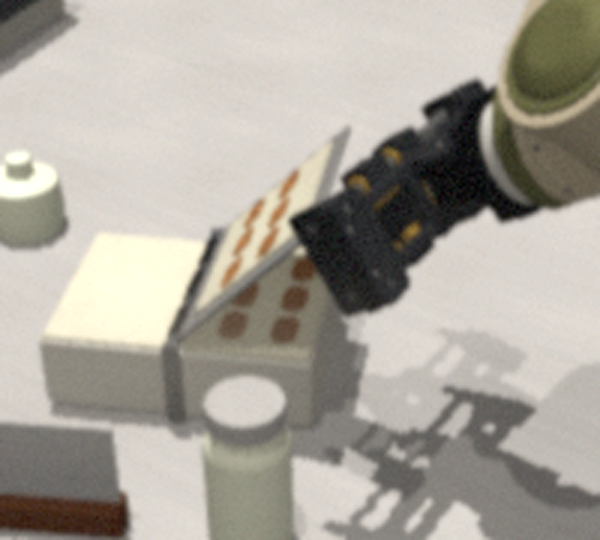

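The leaf is up at about 45°, resting on the fingertips. Its lower edge in the crop runs from (180,335) to about (295,240). I'll continue.

>>> {"fn": "servo_tool", "kwargs": {"targets": [[[-0.02, -0.002, 0.003], [-0.005, 0, -0.004]], [[-0.02, -0.002, 0.003], [-0.005, 0, -0.004]], [[-0.02, -0.002, 0.003], [-0.005, 0, -0.004]], [[-0.02, -0.002, 0.003], [-0.005, 0, -0.004]], [[-0.02, -0.002, 0.006], [-0.005, 0, -0.004]], [[-0.02, -0.002, 0.006], [-0.005, 0, -0.004]], [[-0.02, -0.002, 0.006], [-0.005, 0, -0.004]], [[-0.02, -0.002, 0.006], [-0.005, 0, -0.004]], [[-0.022, -0.001, 0.006], [-0.004, 0.01, -0.003]], [[-0.022, -0.001, 0.006], [-0.004, 0.01, -0.003]]]}}

```text
clock: 5.95
position: [0.489, 0.0412, 0.2603]
tcp_rot: [-179.8, 52.8, 99.2]
contact_force: [1.7, 2.5, -1.3]
gripper_width: 0.0008
finger_force: 1.1
```

>>> {"fn": "servo_tool", "kwargs": {"targets": [[[-0.022, -0.001, 0.006], [-0.004, 0.01, -0.003]], [[-0.022, -0.001, 0.006], [-0.004, 0.01, -0.003]], [[-0.022, -0.001, 0.007], [-0.004, 0.01, -0.003]], [[-0.022, -0.001, 0.007], [-0.004, 0.01, -0.003]], [[-0.022, -0.001, 0.007], [-0.004, 0.01, -0.003]], [[-0.022, -0.001, 0.007], [-0.004, 0.01, -0.003]], [[-0.021, -0.001, 0.008], [-0.004, 0.01, -0.003]], [[-0.021, -0.001, 0.008], [-0.004, 0.01, -0.003]], [[-0.021, -0.001, 0.008], [-0.004, 0.01, -0.003]], [[-0.021, -0.001, 0.008], [-0.004, 0.01, -0.003]]]}}

```text
clock: 6.78
position: [0.494, 0.0028, 0.2841]
tcp_rot: [179.9, 46.8, 101.9]
contact_force: [-0.2, 1.7, -0.0]
gripper_width: 0.0006
finger_force: 1.0
```

```bash
python3 - <<'E'
from fk import *
report()
planP([(W(f),n) for f,n in((85,4),(92,3),(100,4),(107,3),(115,4),(122,2))])
E
```

```text
t 6.78 tip [0.021  0.0325 0.1704] beta 44.1 yerr 0.968 F [ 0.6  1.6 -0. ] J [ -7.  23. 103. -59.  54.  18.] w 0.001
[[[-0.024,-0.001,0.008],[-0.004,0.01,-0.005]],[[-0.025,0.0,0.009],[-0.005,0.01,-0.004]],[[-0.025,-0.001,0.008],[-0.004,0.01,-0.005]],[[-0.024,-0.001,0.008],[-0.005,0.01,-0.004]],[[-0.031,-0.002,0.015],[-0.005,0.015,-0.006]],[[-0.031,-0.002,0.016],[-0.005,0.015,-0.006]],[[-0.032,-0.002,0.015],[-0.006,0.014,-0.005]],[[-0.024,-0.002,0.014],[-0.004,0.013,-0.005]],[[-0.025,-0.002,0.015],[-0.004,0.013,-0.005]],[[-0.025,-0.002,0.015],[-0.005,0.013,-0.006]]]
[[[-0.026,-0.003,0.014],[-0.004,0.012,-0.005]],[[-0.027,-0.002,0.019],[-0.005,0.015,-0.006]],[[-0.028,-0.003,0.018],[-0.004,0.015,-0.006]],[[-0.028,-0.003,0.018],[-0.005,0.015,-0.006]],[[-0.021,-0.003,0.017],[-0.004,0.013,-0.006]],[[-0.023,-0.003,0.017],[-0.004,0.013,-0.005]],[[-0.022,-0.003,0.016],[-0.003,0.012,-0.006]],[[-0.023,-0.003,0.017],[-0.004,0.013,-0.005]],[[-0.035,-0.005,0.031],[-0.006,0.022,-0.01]],[[-0.037,-0.006,0.03],[-0.006,0.023,-0.01]]]
```

>>> {"fn": "servo_tool", "kwargs": {"targets": [[[-0.025, -0.001, 0.008], [-0.005, 0.01, -0.005]], [[-0.025, -0.001, 0.008], [-0.005, 0.01, -0.005]], [[-0.025, -0.001, 0.008], [-0.005, 0.01, -0.005]], [[-0.025, -0.001, 0.008], [-0.005, 0.01, -0.005]], [[-0.031, -0.002, 0.015], [-0.005, 0.015, -0.006]], [[-0.031, -0.002, 0.015], [-0.005, 0.015, -0.006]], [[-0.031, -0.002, 0.015], [-0.005, 0.015, -0.006]], [[-0.025, -0.002, 0.015], [-0.004, 0.013, -0.005]], [[-0.025, -0.002, 0.015], [-0.004, 0.013, -0.005]], [[-0.025, -0.002, 0.015], [-0.004, 0.013, -0.005]]]}}

```text
clock: 7.62
position: [0.5043, -0.052, 0.3034]
tcp_rot: [-179.9, 39.4, 106.3]
contact_force: [-0.1, 2.9, 1.1]
gripper_width: 0.0004
finger_force: 0.8
```

>>> {"fn": "servo_tool", "kwargs": {"targets": [[[-0.026, -0.003, 0.015], [-0.004, 0.012, -0.005]], [[-0.028, -0.003, 0.018], [-0.005, 0.015, -0.006]], [[-0.028, -0.003, 0.018], [-0.005, 0.015, -0.006]], [[-0.028, -0.003, 0.018], [-0.005, 0.015, -0.006]], [[-0.022, -0.003, 0.017], [-0.004, 0.013, -0.006]], [[-0.022, -0.003, 0.017], [-0.004, 0.013, -0.006]], [[-0.022, -0.003, 0.017], [-0.004, 0.013, -0.006]], [[-0.022, -0.003, 0.017], [-0.004, 0.013, -0.006]]]}}

```text
clock: 8.28
position: [0.5143, -0.0993, 0.305]
tcp_rot: [-179.9, 32.8, 109.8]
contact_force: [-0.4, 1.4, 0.9]
gripper_width: 0.0002
finger_force: 0.7
```

```bash
python3 - <<'E'
from fk import *
report()
planP([(W(f),n) for f,n in((122,3),(130,4),(137,3),(145,4),(152,3),(160,3))])
E
```

```text
t 8.28 tip [ 0.0131 -0.0401  0.1655] beta 57.4 yerr 0.993 F [0.3 1.4 0.9] J [-20.  22.  98. -37.  44. -16.] w 0.0
[[[-0.023,-0.003,0.02],[-0.004,0.014,-0.005]],[[-0.023,-0.003,0.021],[-0.003,0.015,-0.006]],[[-0.024,-0.003,0.02],[-0.004,0.014,-0.005]],[[-0.018,-0.004,0.018],[-0.003,0.013,-0.006]],[[-0.019,-0.004,0.018],[-0.003,0.013,-0.006]],[[-0.02,-0.003,0.018],[-0.004,0.013,-0.006]],[[-0.019,-0.004,0.018],[-0.003,0.012,-0.006]],[[-0.02,0.001,0.021],[0.0,0.015,0.0]],[[-0.021,0.001,0.022],[0.0,0.015,0.0]],[[-0.02,0.001,0.021],[0.0,0.015,0.0]]]
[[[-0.016,0.001,0.019],[0.0,0.013,0.0]],[[-0.015,0.001,0.019],[0.0,0.013,0.0]],[[-0.016,0.001,0.019],[0.0,0.012,0.0]],[[-0.016,0.001,0.019],[0.0,0.013,0.0]],[[-0.016,0.0,0.022],[0.0,0.015,0.0]],[[-0.017,0.001,0.022],[0.0,0.015,0.0]],[[-0.017,0.001,0.022],[0.0,0.015,0.0]],[[-0.016,0.0,0.025],[0.0,0.017,0.0]],[[-0.016,0.001,0.026],[0.0,0.017,0.0]],[[-0.017,0.001,0.025],[0.0,0.017,0.0]]]
```

>>> {"fn": "servo_tool", "kwargs": {"targets": [[[-0.023, -0.003, 0.02], [-0.004, 0.014, -0.005]], [[-0.023, -0.003, 0.02], [-0.004, 0.014, -0.005]], [[-0.023, -0.003, 0.02], [-0.004, 0.014, -0.005]], [[-0.019, -0.004, 0.018], [-0.003, 0.013, -0.006]], [[-0.019, -0.004, 0.018], [-0.003, 0.013, -0.006]], [[-0.019, -0.004, 0.018], [-0.003, 0.013, -0.006]], [[-0.019, -0.004, 0.018], [-0.003, 0.013, -0.006]], [[-0.02, 0.001, 0.021], [0, 0.015, 0]], [[-0.02, 0.001, 0.021], [0, 0.015, 0]], [[-0.02, 0.001, 0.021], [0, 0.015, 0]]]}}

```text
clock: 9.12
position: [0.5302, -0.1518, 0.2908]
tcp_rot: [180.0, 24.5, 112.5]
contact_force: [-0.4, -0.5, 0.7]
gripper_width: 0.0008
finger_force: 0.5
```

>>> {"fn": "servo_tool", "kwargs": {"targets": [[[-0.016, 0.001, 0.019], [0, 0.013, 0]], [[-0.016, 0.001, 0.019], [0, 0.013, 0]], [[-0.016, 0.001, 0.019], [0, 0.013, 0]], [[-0.016, 0.001, 0.019], [0, 0.013, 0]], [[-0.016, 0.001, 0.022], [0, 0.015, 0]], [[-0.016, 0.001, 0.022], [0, 0.015, 0]], [[-0.016, 0.001, 0.022], [0, 0.015, 0]]]}}

```text
clock: 9.7
position: [0.5436, -0.18, 0.2725]
tcp_rot: [180.0, 18.6, 112.5]
contact_force: [1.0, -0.9, 2.0]
gripper_width: 0.0003
finger_force: 0.4
```

```bash
python3 - <<'E'
from fk import *
report()
planP([(W(f),n) for f,n in((160,4),(168,4),(174,4),(179,4))])
E
```

```text
t 9.7 tip [ 0.0103 -0.0888  0.1152] beta 71.4 yerr 0.998 F [ 0.5 -1.3  2. ] J [-28.  30.  90. -16.  47. -41.] w 0.0
[[[-0.013,0.0,0.019],[0.0,0.012,0.0]],[[-0.014,0.0,0.019],[0.0,0.013,0.0]],[[-0.013,0.001,0.018],[0.0,0.012,0.0]],[[-0.014,0.0,0.019],[0.0,0.012,-0.001]],[[-0.011,0.0,0.019],[0.0,0.013,0.0]],[[-0.01,0.0,0.018],[0.0,0.013,0.0]],[[-0.011,0.001,0.019],[0.0,0.012,0.0]],[[-0.011,0.0,0.019],[0.0,0.013,0.0]],[[-0.007,0.0,0.012],[0.0,0.01,0.0]],[[-0.007,0.0,0.013],[0.0,0.009,0.0]]]
[[[-0.007,0.0,0.012],[0.0,0.01,0.0]],[[-0.007,0.0,0.013],[0.0,0.01,0.0]],[[-0.006,0.0,0.01],[0.0,0.008,0.0]],[[-0.005,0.0,0.01],[0.0,0.008,0.0]],[[-0.005,0.0,0.01],[0.0,0.008,0.0]],[[-0.005,0.0,0.011],[0.0,0.007,0.0]]]
```

>>> {"fn": "servo_tool", "kwargs": {"targets": [[[-0.013, 0, 0.019], [0, 0.012, 0]], [[-0.013, 0, 0.019], [0, 0.012, 0]], [[-0.013, 0, 0.019], [0, 0.012, 0]], [[-0.013, 0, 0.019], [0, 0.012, 0]], [[-0.011, 0, 0.019], [0, 0.013, 0]], [[-0.011, 0, 0.019], [0, 0.013, 0]], [[-0.011, 0, 0.019], [0, 0.013, 0]], [[-0.011, 0, 0.019], [0, 0.013, 0]], [[-0.007, 0, 0.012], [0, 0.01, 0]], [[-0.007, 0, 0.012], [0, 0.01, 0]]]}}

```text
clock: 10.53
position: [0.5552, -0.2081, 0.2447]
tcp_rot: [180.0, 11.4, 112.5]
contact_force: [-0.2, 0.1, 1.2]
gripper_width: 0.0006
finger_force: 0.4
```

>>> {"fn": "servo_tool", "kwargs": {"targets": [[[-0.007, 0, 0.012], [0, 0.01, 0]], [[-0.007, 0, 0.012], [0, 0.01, 0]], [[-0.005, 0, 0.01], [0, 0.008, 0]], [[-0.005, 0, 0.01], [0, 0.008, 0]], [[0, 0, 0], [0, 0, 0]]]}}

```text
clock: 10.95
position: [0.5575, -0.2139, 0.2368]
tcp_rot: [180.0, 9.3, 112.5]
contact_force: [0.9, 0.4, 0.6]
gripper_width: 0.0006
finger_force: 0.1
```

```bash
python3 - <<'E'
from fk import *
report()
a=bot.snapshot("scene");cv2.imwrite('pics/s5.png',cv2.convertScaleAbs(cv2.resize(a[90:270,130:330],None,fx=3,fy=3,interpolation=2)[:,:,::-1],alpha=1.5))
E
```

```text
t 10.95 tip [ 0.0094 -0.0993  0.073 ] beta 80.7 yerr 0.998 F [ 0.9 -0.1  0.6] J [-31.  36.  85.  -7.  51. -50.] w 0.001
```

View pics/s5.png

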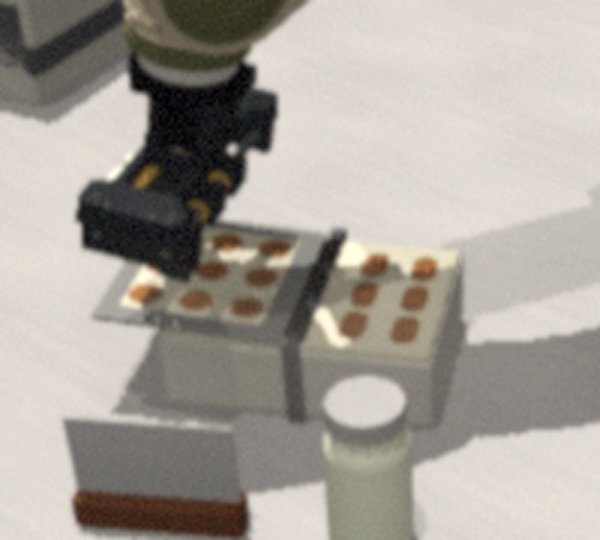

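The leaf is over and nearly flat, with its edge in the crop at (95,318), and the fingertip is on it. I'll press gently and watch the force.

>>> {"fn": "servo_tool", "kwargs": {"targets": [[[0, 0, 0.01], [0, 0, 0]], [[0, 0, 0.01], [0, 0, 0]], [[0, 0, 0.008], [0, 0, 0]], [[0, 0, 0], [0, 0, 0]]]}}

```text
clock: 11.33
position: [0.5579, -0.2144, 0.2316]
tcp_rot: [180.0, 9.3, 112.5]
contact_force: [-0.7, 1.7, 0.6]
gripper_width: 0.0007
finger_force: 0.8
```

```bash
python3 -c "
from h import *
report()"
```

```text
t 11.33 tip [ 0.0096 -0.1001  0.0678] beta 80.7 yerr 0.998 F [0.1 1.8 0.6] J [-31.  36.  86.  -7.  51. -50.] w 0.001
```

>>> {"fn": "servo_tool", "kwargs": {"targets": [[[0, 0, 0.005], [0, 0, 0]], [[0, 0, 0.005], [0, 0, 0]], [[0, 0, 0], [0, 0, 0]]]}}

```text
clock: 11.58
position: [0.558, -0.2145, 0.2312]
tcp_rot: [180.0, 9.3, 112.5]
contact_force: [-7.5, 5.7, 14.4]
gripper_width: 0.0007
finger_force: 7.3
```

>>> {"fn": "servo_tool", "kwargs": {"targets": [[[0, 0, 0.005], [0, 0, 0]], [[0, 0, 0], [0, 0, 0]]]}}

```text
clock: 11.75
position: [0.5581, -0.2145, 0.231]
tcp_rot: [180.0, 9.4, 112.5]
contact_force: [-10.3, 8.1, 22.3]
gripper_width: 0.0006
finger_force: 11.0
```

```bash
python3 -c "
from h import *
report()"
```

```text
t 11.75 tip [ 0.0097 -0.1003  0.0672] beta 80.7 yerr 0.998 F [-5.6 11.8 22.3] J [-31.  36.  86.  -7.  51. -50.] w 0.001
```

It hit a firm stop, so the leaf is flat. I'll back off.

>>> {"fn": "servo_tool", "kwargs": {"targets": [[[0, 0, -0.02], [0, 0, 0]], [[0, 0, -0.05], [0, 0, 0]], [[0, 0, -0.1], [0, 0, 0]], [[0, 0, -0.15], [0, 0, 0]], [[0, 0, -0.15], [0, 0, 0]], [[0.15, 0, -0.15], [0, 0, 0]], [[0.15, 0, -0.1], [0, 0, 0]], [[0.15, 0, 0], [0, 0, 0]], [[0.15, 0, 0], [0, 0, 0]], [[0.1, 0, 0], [0, 0, 0]]]}}

```text
clock: 12.58
position: [0.4953, -0.0643, 0.3479]
tcp_rot: [180.0, 9.3, 112.5]
contact_force: [0.2, -0.5, 0.2]
gripper_width: 0.0003
finger_force: 0.0
```

```bash
python3 - <<'E'
from fk import *
report()
a=bot.snapshot("scene");cv2.imwrite('pics/s6.png',cv2.convertScaleAbs(cv2.resize(a[90:270,130:330],None,fx=3,fy=3,interpolation=2)[:,:,::-1],alpha=1.5))
b=bot.snapshot("top");cv2.imwrite('pics/t6.png',b[:,:,::-1])
E
```

```text
t 12.58 tip [0.0206 0.0621 0.1841] beta 80.7 yerr 0.998 F [-0.1 -0.5  0.2] J [-20.  17.  96.  -8.  61. -39.] w 0.0
```

View pics/s6.png

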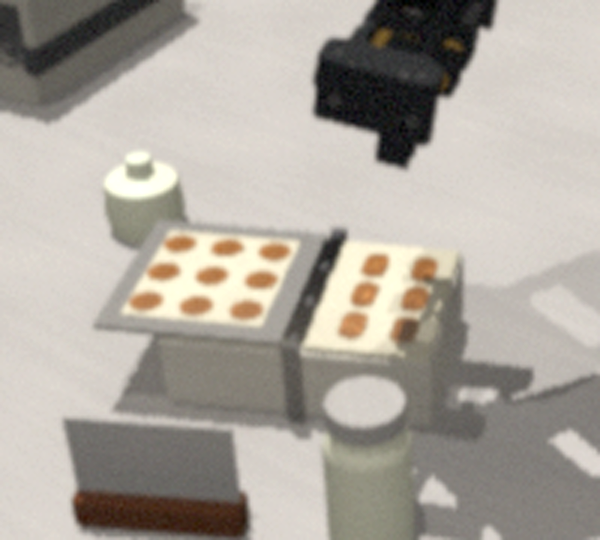

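View pics/t6.png

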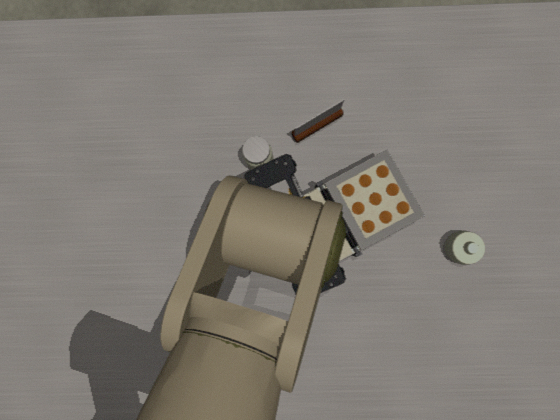

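The leaf lies flat on the -y side with its second page up. The shaker (257,148), scraper (317,120) and timer (467,248) have not moved, and the arm is clear.

```bash
python3 -c "
from station import bot
print(bot.finish_job())"
```

```text
the job is handed in; nothing more can be done
None
```

The bake chart is turned to its next page: the leaf lies flat on the other side of the stand, the shaker, scraper and timer have not moved, and the arm is clear; the final press reached about 26 N at the end stop, and the job was handed in at about 12.7 s (no verdict was returned).

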